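Bring the screws round: clear the driver and hold the parts carousel

TASK

We are about to bolt the next unit into the rack. Pull the red-handled screwdriver up out of the centre column of the parts carousel and stand it, fully down and without dropping it, in the free hole of the wooden tool block. Then turn the carousel until the yellow-lidded jar is at the front, squarely behind the middle of the steel pick-up tray, and finish while still holding the carousel firmly so it cannot turn, without touching the yellow-lidded jar, because I am going to unscrew its lid; leave everything else where it is.

Things in the scene. Friction and masses are not known exactly. Their poses are not given: they have to be found in the camera images.
- red_driver: Red-handled screwdriver, 148 mm long, about 90 g, upright at the start. Origin at the blade's tip, z along its axis to the handle: steel shaft 7 mm thick from z = 0 to 70 mm, round handle 28 mm thick from z = 70 to 148 mm. The handle's lower face (z = 70) is the shoulder that rests on the rim of the hole it stands in; at the start that is the top of the carousel's centre column.
- tool_block: Fixed wooden block, 64 x 170 x 75 mm (x, y, z), origin at the centre of its underside. Three vertical through holes, 19 mm wide, 2 mm chamfer, in a row at y = -50, 0 and 50 mm. A blue and a grey screwdriver, of the red one's size, stand in the first two.
- free_hole (a point): Centre of the mouth of the free hole, at y = +50 mm of the tool block, on its top face 75 mm above the table; axes as the block's, z up. The next hole (grey driver) is 50 mm away along -y. A driver that is fully down has its tip 70 mm below this point.
- carousel: Turning part: grey platter 224 mm across, five jars fixed in it, black centre column. Origin on the turning axis at table height, z up. It turns endlessly either way (bearing friction about 0.05 N m) and stays where left. The jars stand 82 mm from the axis, 72 degrees apart, lids 45 mm wide (yellow, blue, white, black, green), lid tops 98 mm above the table. The yellow one stands on the -x axis.
- column_top (a point): Centre of the flat top of the carousel's centre column, on the turning axis, 135 mm above the table. The column is round, 42 mm across with a ribbed grip, with a 19 mm wide bore 76 mm deep for a screwdriver; it is one piece with the platter and the carousel can be gripped and twisted by it. Axes as the carousel's.
- yellow_jar: Yellow-lidded jar, part of the carousel: clear body 42 mm across and 52 mm tall, lid 45 mm across and 14 mm tall. Origin at the centre of its underside, 32 mm above the table, 82 mm from the turning axis; z up.
- front_spot (a point): Where the yellow jar's origin must come to: at the front of the carousel's fixed foot, 82 mm from the turning axis, on the line from the axis through the middle of the steel pick-up tray. Its -x axis points from the turning axis to the tray. The tray, 70 x 120 mm and 18 mm high, is fixed to the foot, its centre 157 mm from the axis, and sticks out past the platter.

How it is judged:
By the outcome, as a careful person would: the job done as asked, in the order asked, and still so for the second after the job is handed in, while the arm keeps its last pose, push and grip.
It also fails if it takes over 69 s, if anything falls off the work surface, if the arm or the gripper's body presses on something with over 40 N, if the wrist force passes 120 N, or if a joint passes its speed limit or range.

ROBOT

A 6-joint arm with a two-finger parallel gripper is mounted at the origin on the work surface. World frame = base frame: x ahead of the robot, y to its left, z up, the work surface at z = 0. Lengths are in m, angles in degrees, forces in N, time in s.
With the tool pointing down it reaches from about 0.4 to 0.825 m from the base axis. Payload 7 kg.
Tool frame: the origin (TCP) lies between the finger pads; the fingertips stand 14 mm ahead of it and the grasp point (between the pads) lies 5 mm behind it (r.tips_ahead is the distance from the TCP to the fingertips, in m); z points along the fingers, y is the direction in which the jaws open and shut (so a half turn about z gives the same grasp; the last joint's range is limited). The gripper opens to 88 mm and grips with 3 to 60 N. Pads are 19 mm wide; open, the fingers measure 130 mm over their backs; the gripper's body (78 mm by 193 mm) begins 47 mm behind the grasp point.
Start: joints at [-48.868, 20.546, 0.682, 0, -70.136, -16.507], TCP at [0.281, -0.614, 0.241] pointing down, gripper open.
Joint ranges: [-176.03, 176.03], [-82.01, 121.73], [-58.28, 71.71], [-173.87, 95.51], [-174.79, -0.11], [-173.66, 173.66]. Speed limits (degrees/s): [136.94, 136.94, 172.46, 180, 180, 180].

INTERFACE

Orientations are given as [roll, pitch, yaw] about the fixed x, y, z axes, in that order (R = Rz(yaw) Ry(pitch) Rx(roll)).
In Python, from plant import r gives the robot as it stands.
- The arm moves only by the tool apply_moves, never from a script. Its arguments are lists of equal length, an entry for each row: "slide": the shift along the tool's x, y, z as a fraction of full scale, a list of three; "turn": the turn, a rotation vector about the tool's x, y, z as a fraction of full scale, a list of three; "jaw": the closure, from 0 (fully open) to 1 (shut). In form: {"slide": [[dx, dy, dz], ...], "turn": [[wx, wy, wz], ...], "jaw": [jaw, ...]}. A call has 1 to 8 rows; each row shifts and turns the commanded pose from where the row before left it, along the tool's axes as they then stand; what a row does not reach is not made up. Full scale, the value 1, is 0.1 m for a shift and 1.5 rad for a turn. A row lasts 1/10 s, in which the tool goes at most 50 mm and 8.59 degrees, less where a joint would pass 70% of its speed; a pose out of reach is approached as far as the arm can. A call with a number of a shift or a turn outside -1 to 1 is refused whole. A call with a gripper value outside its range is refused whole. The fingers move at their own pace and stop on an object; "newtons" is the grip in N (left out, the last holds). Time passes only in rows, so rows that do not move let the fingers close. It gives the time, the measured TCP pose, the force and the opening at its end, in the units of the state.
- r.get_state(): the state, without advancing time (a new reading comes with each control period).
- r.capture(name): name is "side" or "top" or "wrist"; returns a dict with "pixels" (400x640x3 uint8, blue, green, red), "depth" (400x640 float32, m along the optical axis (not along the pixel's ray), 0 where there is no reading), "fx", "fy", "cx", "cy" (pixels), "rvec" (rotation vector, rad) and "tvec" (3), from world to camera coordinates, as OpenCV has them. Camera axes: x right, y down, z forward; pixel columns grow to the right and rows downward; lengths in m; the calibration is good to about 2 mm. A picture is of the moment at which its call begins.
- r.close_job(): hands the job in, once; it reports no verdict.
The state is a dict: "time_s": time; "joints": joint angles; "qd": joint speeds; "joint_torque": joint torques, N m; "tcp_pos": TCP position; "eef_rot": TCP orientation; "contact_force": force on the tool from outside, world axes, zero at the start; "moment": the same for the moment, N m; "gripper_width": finger opening in m.
Only numpy, scipy, OpenCV 4.12 (cv2) and the standard library are available. Lean on these libraries where they do the work, as an engineer would, in place of code of your own. Each camera call takes 0.05 s, during which the arm holds its last target.

## Working session

There is one attempt and no reset: what is moved stays moved. The work goes in short steps, Python scripts to look and compute and a tool call to move; the robot and the scene stay as the last step left them, time stands still between calls to the robot, and variables do not carry over. Pictures are saved under pics/ and viewed, and the job is handed in when it is done.

Besides the shell and the picture viewer there is one more tool, called after "Call:" as a command line: name --argument value ..., lists and objects as JSON in quotes. apply_moves: Moves the arm, as the interface text tells. Shift numbers are shares of 0.1 m and turn numbers shares of 1.5 rad, none past 1 either way. Its arguments: {"type":"object","properties":{"slide":{"type":"array"},"turn":{"type":"array"},"jaw":{"type":"array"},"newtons":{"type":"number"}},"required":["slide","turn","jaw"]}

```bash
ls; mkdir -p pics
python3 - <<'E'
from plant import r
import cv2
print(r.get_state(), r.tips_ahead)
for n in ["side","top","wrist"]:
    c=r.capture(n); cv2.imwrite(f"pics/{n}0.png",c["pixels"]); print(n,c["fx"],c["cx"],c["cy"],c["rvec"],c["tvec"])
E
```

```text
pics
{'time_s': 0.0, 'joints': array([-4.88669486e+01,  2.05907001e+01,  6.32699616e-01, -2.29640198e-02,
       -7.01373452e+01, -1.65074299e+01]), 'qd': array([-0.01138709, -0.026828  , -0.10741002,  0.03302881, -0.0389917 ,
        0.04559162]), 'joint_torque': array([-1.66265281e-04, -5.82712376e+01,  2.93068832e+01,  6.99778318e+00,
        6.81131176e-03, -2.58390583e-04]), 'tcp_pos': array([ 0.28104968, -0.61316337,  0.23961388]), 'eef_rot': array([ 1.79902450e+02, -6.39669419e-03, -1.55382193e+02]), 'contact_force': array([-0.29112609, -0.66459126, -0.14664533]), 'moment': array([-0.0386775 , -0.04170792,  0.06252421]), 'gripper_width': 0.08723998624459772} 0.014
side 397.9520134961436 316.8626690731665 194.8866852841056 [ 0.16678481 -2.72221782  1.38383975] [0.51114159 0.18230859 0.73236935]
top 506.8791275673664 322.26830072100853 195.65821274671612 [ 2.18668793 -2.1780077   0.06061803] [-0.0926097   0.54549167  1.03999743]
wrist 284.5866704919034 321.10122029879483 201.51667128941267 [-1.60929384 -2.50953174 -0.33503313] [ 0.6733449  -0.03217912  0.39072351]
```

View pics/side0.png

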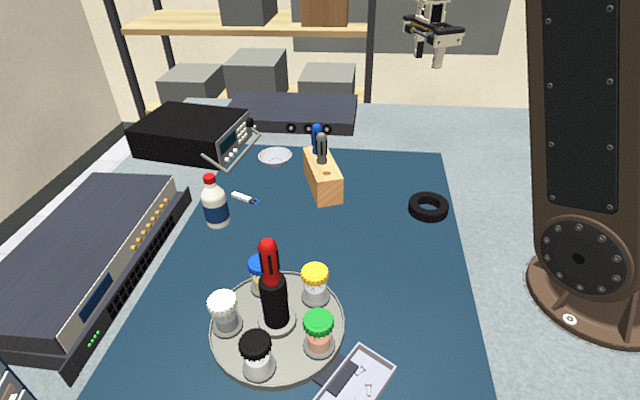

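View pics/top0.png

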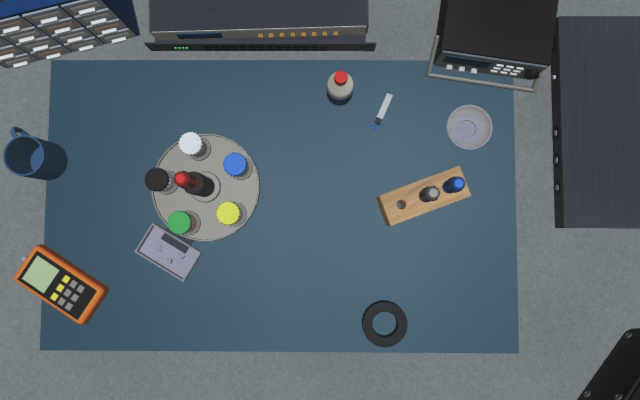

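View pics/wrist0.png

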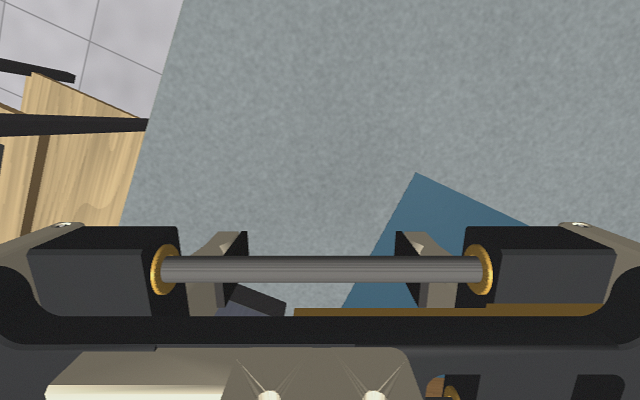

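The top view shows the carousel centred near (205,187), the red handle at (182,179), the yellow lid at (228,213), the tray at (168,252), and the block with its free hole at (401,204). Next I'll measure these.

```bash
cat > h.py <<'E'
from plant import r
import cv2, numpy as np
def cam(c):
    R=cv2.Rodrigues(np.array(c["rvec"],float))[0]; t=np.array(c["tvec"],float).ravel()
    return R,t
def ray(c,u,v,z):
    R,t=cam(c); d=R.T@np.array([(u-c["cx"])/c["fx"],(v-c["cy"])/c["fy"],1.]); o=-R.T@t
    return o+d*(z-o[2])/d[2]
def proj(c,p):
    R,t=cam(c); q=R@np.array(p,float)+t
    return np.array([c["fx"]*q[0]/q[2]+c["cx"],c["fy"]*q[1]/q[2]+c["cy"]])
def cloud(c):
    R,t=cam(c); h,w=c["depth"].shape; v,u=np.mgrid[:h,:w]; d=c["depth"]
    P=np.stack([(u-c["cx"])/c["fx"]*d,(v-c["cy"])/c["fy"]*d,d],-1)
    return (P-t)@R
def hsv(c): return cv2.cvtColor(c["pixels"],cv2.COLOR_BGR2HSV)
E
python3 - <<'E'
from h import *
for n in ["top","side"]:
    c=r.capture(n); P=cloud(c); H=hsv(c)
    np.savez(f"/tmp/{n}.npz",**c)
    z=P[...,2]
    masks=dict(yellow=((22,120,80),(34,255,255)),blue=((105,150,90),(120,255,255)),green=((50,120,60),(75,255,255)),red=((0,150,60),(6,255,255)))
    for k,(a,b) in masks.items():
        m=cv2.inRange(H,a,b)
        nn,l,s,ce=cv2.connectedComponentsWithStats(m)
        for i in range(1,nn):
            if s[i,4]>100:
                q=P[l==i]; q=q[q[:,2]>0]
                print(n,k,ce[i].round(1),s[i],'med',np.median(q,0).round(3),'zmax',np.percentile(q[:,2],[5,50,95]).round(3))
c=r.capture("top");P=cloud(c);z=P[...,2]
im=cv2.resize(c["pixels"][100:300,130:290],None,fx=4,fy=4,interpolation=cv2.INTER_CUBIC)[:600]
cv2.imwrite("pics/topz.png",im)
im=cv2.resize(c["pixels"][150:240,360:490],None,fx=6,fy=6,interpolation=cv2.INTER_CUBIC)
cv2.imwrite("pics/blk.png",im)
# lid-level
m=((abs(z-0.098)<.006)).astype(np.uint8)*255
m[:, 300:]=0
nn,l,s,ce=cv2.connectedComponentsWithStats(m)
for i in range(1,nn):
    if s[i,4]>150: print('lid',ce[i],s[i],ray(c,*ce[i],.098).round(4),np.median(P[l==i],0).round(4))
E
```

```text
top yellow [228.  212.9] [217 202  23  23 415] med [0.506 0.09  0.097] zmax [0.094 0.097 0.1  ]
top blue [23.4  5.4] [  0   0  69  18 622] med [0.873 0.447 0.199] zmax [0.196 0.199 0.201]
top blue [234.6 163.8] [224 153  22  23 387] med [0.602 0.079 0.097] zmax [0.094 0.097 0.1  ]
top blue [458.  183.2] [453 178  11  12 108] med [ 0.561 -0.339  0.15 ] zmax [0.147 0.15  0.153]
top green [178.9 222.4] [168 212  23  22 395] med [0.489 0.185 0.097] zmax [0.094 0.097 0.1  ]
top red [340.4  76.6] [335  71  12  12 122] med [ 0.765 -0.124  0.128] zmax [0.125 0.128 0.131]
top red [181.  178.2] [175 172  13  13 133] med [0.562 0.149 0.21 ] zmax [0.206 0.21  0.214]
side yellow [314.4 273.1] [301 261  28  26 531] med [0.505 0.097 0.098] zmax [0.088 0.098 0.1  ]
side blue [315.  133.6] [311 123  11  31 143] med [ 0.564 -0.331  0.142] zmax [0.085 0.142 0.154]
side blue [213.8 215.1] [204 208  20  15 166] med [ 0.76  -0.101  0.039] zmax [0.023 0.039 0.058]
side blue [254.4 264.7] [247 253  15  23 249] med [0.609 0.092 0.099] zmax [0.09  0.099 0.175]
side green [318.  321.9] [303 307  31  31 720] med [0.486 0.191 0.099] zmax [0.09  0.099 0.101]
side red [208.8 178.1] [203 173  12  11 110] med [ 0.761 -0.119  0.128] zmax [0.118 0.128 0.132]
side red [269.  261.9] [258 239  23  48 684] med [0.559 0.16  0.186] zmax [0.14  0.186 0.214]
lid [190.35629454 142.97862233] [179 132  24  23 421] [0.6424 0.1659 0.098 ] [0.6423 0.1665 0.0968]
lid [234.80331754 163.57582938] [223 152  24  24 422] [0.6023 0.0786 0.098 ] [0.6026 0.0784 0.0967]
lid [156.10093897 178.80516432] [145 167  24  24 426] [0.5721 0.231  0.098 ] [0.5719 0.2316 0.0968]
lid [228.05399061 212.71830986] [217 201  24  24 426] [0.5069 0.0901 0.098 ] [0.5064 0.0902 0.0967]
lid [179.19721578 222.19489559] [168 211  24  24 431] [0.4883 0.1841 0.098 ] [0.4886 0.1846 0.0966]
```

```bash
ls pics
```

```text
blk.png
side0.png
top0.png
topz.png
wrist0.png
```

View pics/topz.png

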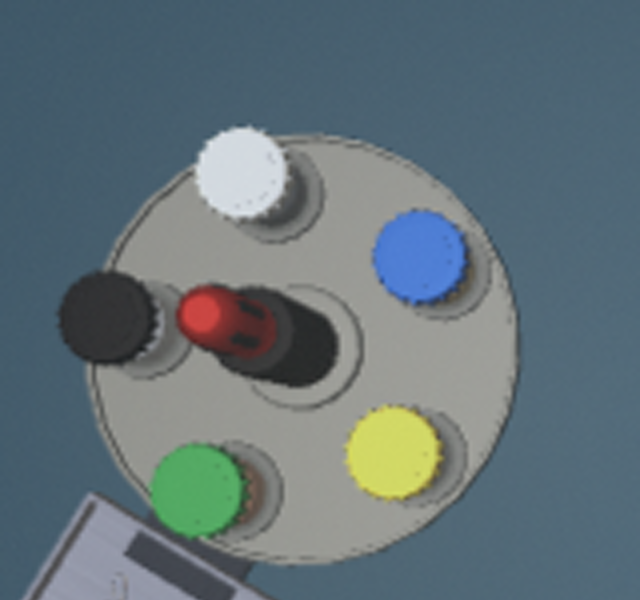

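View pics/blk.png

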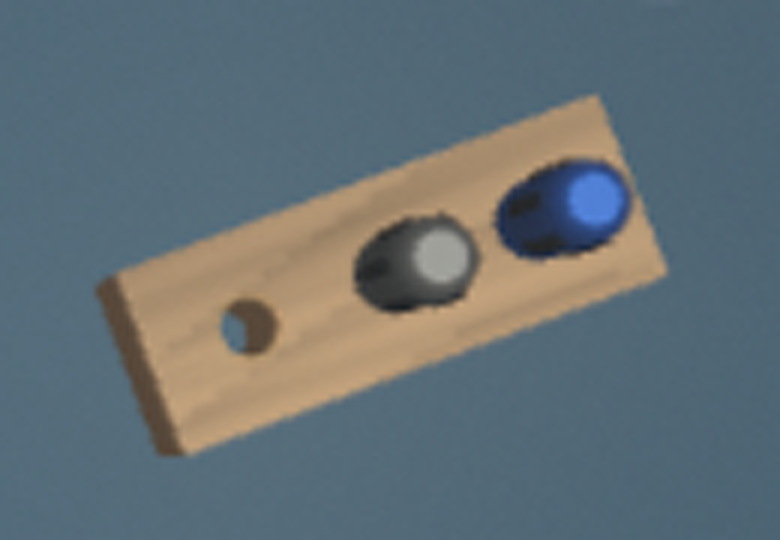

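Run:
```python
from h import *
c=dict(np.load("/tmp/top.npz")); s=dict(np.load("/tmp/side.npz"))
L=np.array([[190.356,142.979],[234.803,163.576],[156.101,178.805],[228.054,212.718],[179.197,222.195]])
W=np.array([ray(c,*p,.098) for p in L]); A=W.mean(0); print('axis',A, np.linalg.norm(W-A,axis=1), np.degrees(np.arctan2(*(W-A)[:,1::-1].T)))
P=cloud(c);H=hsv(c)
# driver top
m=(P[...,2]>.206); m[:, :160]=0;m[:,210:]=0; m[:160]=0;m[200:]=0
q=P[m]; print('driver top pts',len(q),q.mean(0)); v,u=np.where(m); print(ray(c,(u.min()+u.max())/2,(v.min()+v.max())/2,.213),u.min(),u.max(),v.min(),v.max())
# driver in side: predicted
Ps=cloud(s); ms=(Ps[...,2]>.145)&(Ps[...,0]>.5)&(Ps[...,0]<.65)&(Ps[...,1]>.08)&(Ps[...,1]<.22)
v,u=np.where(ms);print('side handle px',u.mean(),v.min(),v.max())
for vv in (250,265,280):
    uu=u[v==vv]; print(vv,uu.min(),uu.max())
print('pred axis side',[proj(s,[A[0],A[1],z]) for z in (.145,.18,.213)])
# block top
m=(abs(P[...,2]-.075)<.004)&(np.arange(640)[None]>360)&(np.arange(640)[None]<490)
m=m.astype(np.uint8); nn,l,st,ce=cv2.connectedComponentsWithStats(m); i=1+st[1:,4].argmax()
cs,_=cv2.findContours((l==i).astype(np.uint8),cv2.RETR_CCOMP,cv2.CHAIN_APPROX_NONE)
for k in cs:
    if len(k)>8:
        Q=np.array([ray(c,*p[0],.075)[:2] for p in k],np.float32); rc=cv2.minAreaRect(Q); print('blk contour',len(k),rc, cv2.minEnclosingCircle(Q))
# hole by dark/colour
G=cv2.cvtColor(c["pixels"],cv2.COLOR_BGR2GRAY)
g=c["pixels"][195:213,392:411]; print(cv2.cvtColor(g,cv2.COLOR_BGR2GRAY))
# tray
m=((P[...,2]>.008)&(P[...,2]<.024)); m[:225]=0;m[290:]=0;m[:,:125]=0;m[:,210:]=0
m=m.astype(np.uint8)*255; cv2.imwrite("pics/traym.png",cv2.resize(m[215:300,120:215],None,fx=6,fy=6))
```

```text
axis [0.56237363 0.1499459  0.098     ] [0.08155464 0.08174962 0.08162956 0.08159385 0.08161104] [  11.28729635  -60.80127586   83.16311057 -132.83094031  155.23384484]
driver top pts 156 [0.55806305 0.1374162  0.25435858]
[0.56566424 0.15167382 0.213     ] 161 198 160 192
side handle px 268.4157894736842 238 281
250 258 277
265 260 279
280 266 274
pred axis side [array([270.36231183, 274.58395734]), array([268.10264236, 257.87675595]), array([265.81911623, 240.99316676])]
blk contour 294 ((0.5439444184303284, -0.29313725233078003), (0.06369359791278839, 0.17003896832466125), 20.7318115234375) ((0.5423375368118286, -0.2941971719264984), 0.08957455307245255)
blk contour 37 ((0.5255669355392456, -0.2472495436668396), (0.023658283054828644, 0.02121717482805252), 63.452999114990234) ((0.525649905204773, -0.24783150851726532), 0.01292828842997551)
blk contour 63 ((0.5456420183181763, -0.3022975027561188), (0.037161100655794144, 0.04239702597260475), 36.38398361206055) ((0.5455098152160645, -0.3023926019668579), 0.02316984534263611)
blk contour 15 ((0.5692559480667114, -0.28620773553848267
[... 892 characters left out ...]
 104  98  74  75  76  76  87 129 163 164 164
  160]
 [147 147 148 150 143 105 105 106  99  75  74  75  75  93 142 162 164 159
  154]
 [148 151 153 156 152 124 105 106 101  79  75  76  76 102 156 164 163 158
  150]
 [154 156 158 161 161 150 104 106 100  75  75  75  89 131 156 158 155 151
  149]
 [159 161 161 163 163 158 137 112  88  75  74  85 121 150 149 149 150 151
  153]
 [163 162 163 161 161 162 160 155 147 130 133 149 154 156 150 150 154 156
  158]
 [159 159 161 161 161 162 161 161 159 157 155 157 156 154 154 156 157 159
  161]
 [160 159 160 161 160 160 161 160 161 156 154 154 155 156 157 160 159 160
  160]
 [160 160 160 161 159 162 163 163 163 157 153 155 156 158 158 159 158 159
  158]]
```

View pics/traym.png

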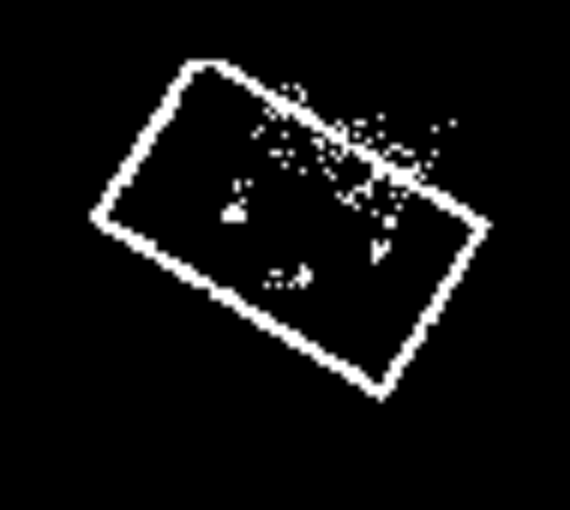

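Run:
```python
from h import *
c=dict(np.load("/tmp/top.npz")); A=np.array([.56237,.14995])
P=cloud(c);H=hsv(c);G=cv2.cvtColor(c["pixels"],cv2.COLOR_BGR2GRAY)
m=(abs(P[...,2]-.018)<.004); m[:225]=0;m[290:]=0;m[:,:125]=0;m[:,205:]=0
m=m.astype(np.uint8); nn,l,st,ce=cv2.connectedComponentsWithStats(m); i=1+st[1:,4].argmax()
v,u=np.where(l==i); Q=np.array([ray(c,a,b,.018)[:2] for a,b in zip(u,v)],np.float32)
rc=cv2.minAreaRect(Q); print('tray',rc, np.array(rc[0])-A, np.linalg.norm(np.array(rc[0])-A)); d=np.array(rc[0])-A; print('dir',np.degrees(np.arctan2(d[1],d[0])))
print(cv2.boxPoints(rc))
for y0,y1,x0,x1 in [(195,213,392,411)]:
    g=G[y0:y1,x0:x1].astype(float); mm=g<125; v,u=np.where(mm); print('hole',len(v)); 
    print(ray(c,u.mean()+x0,v.mean()+y0,.075), 'dia',2*np.sqrt(mm.sum()/np.pi)*np.linalg.norm(ray(c,1,0,.075)-ray(c,0,0,.075)))
print('diam->',)
C=np.array([.54394,-.29314])
for yaw in (20,20.7,21,22): a=np.radians(yaw); print(yaw,C+.05*np.array([-np.sin(a),np.cos(a)]))
# driver cap colour
m=cv2.inRange(H[150:210,150:215],(0,140,150),(6,255,255))|cv2.inRange(H[150:210,150:215],(176,140,150),(180,255,255))
nn,l,st,ce=cv2.connectedComponentsWithStats(m); i=1+st[1:,4].argmax(); print(st[i],ce[i]+150,ray(c,*(ce[i]+150),.213))
print('pred cap if centred',proj(c,[*A,.213]),proj(c,[*A,.18]))
print(H[165:195:2,170:200:2,2])
```

```text
tray ((0.41150176525115967, 0.25351762771606445), (0.13400116562843323, 0.057518817484378815), 31.968746185302734) [-0.15086823  0.10356763] 0.18299584084608186
dir 145.53128321294267
[[0.33943582 0.2424414 ]
 [0.36988956 0.19364606]
 [0.4835677  0.26459384]
 [0.45311397 0.31338918]]
hole 71
[ 0.52612273 -0.24604298  0.075     ] dia 0.01952991574775846
diam->
20 [ 0.52683899 -0.24615537]
20.7 [ 0.52626626 -0.2463678 ]
21 [ 0.5260216  -0.24646098]
22 [ 0.52520967 -0.24678081]
[25 23 10 10 75] [179.89333333 177.72      ] [0.5627122 0.1509311 0.213    ]
pred cap if centred [180.46086481 177.92112462] [185.8524689  179.80554314]
[[150 148 148 149 150 150 150 150 151 152 151 152 152 153 152]
 [150 149 148 150 150 149 149 151 151 151 151 152 152 153 152]
 [149 148 148 150 150 150 151 150 151 151 151 152 152 153 152]
 [128 109 150 150 144 128 107  71  93 151 126 104 120 134 152]
 [115 126 109 123 128 154 139 123 106  84  46  58  59  58  57]
 [101 114 113 157 198 202 199 146 121  96  50  69  76  57  59]
 [115 103 105 199 202 201 202 188 132 108  57  42  47  85  60]
 [139  99 104 201 201 201 202 183 131 107  92  78  60  76  67]
 [138  97  95 147 201 201 196 143 118 100  89  81  78  83  87]
 [129  97 101 103 131 143 137 119 104  77  59  69  74  84  88]
 [ 96  96 112 119  86 104 102  96  86  46  43  44  50  86  75]
 [ 93 103 121 109 146 104  62  67  74  73  70  68  80  87  59]
 [101 117 121 108 151 152 149  83  52  56  67  71  60  58  60]
 [123 122 108 150 149 151 151 143  60  57  56  57  59  59  49]
 [ 95 141 150 150 152 152 152 151 151 112  58  47  45  46  42]]
```

Run:
```python
from h import *
c=dict(np.load("/tmp/top.npz")); A=np.array([.56237,.14995])
P=cloud(c)
m=(abs(P[...,2]-.018)<.005); m[:222]=0;m[290:]=0;m[:,:125]=0;m[:,205:]=0
# exclude within 118 mm of axis (platter)
m&=np.hypot(P[...,0]-A[0],P[...,1]-A[1])>.119
m=cv2.medianBlur(m.astype(np.uint8),1)
nn,l,st,ce=cv2.connectedComponentsWithStats(m); i=1+st[1:,4].argmax(); print(st[i])
v,u=np.where(l==i); Q=np.array([ray(c,a,b,.018)[:2] for a,b in zip(u,v)],np.float32)
a=np.radians(np.arange(115,146,.25))
best=[]
for t in a:
    d=np.array([np.cos(t),np.sin(t)]); n=np.array([-d[1],d[0]])
    X=(Q-A)@d; Y=(Q-A)@n
    best.append((np.ptp(np.percentile(X,[.5,99.5]))*np.ptp(np.percentile(Y,[.5,99.5])),np.degrees(t),X.min(),X.max(),Y.min(),Y.max()))
for b in sorted(best)[:4]: print(np.round(b,4))
rc=cv2.minAreaRect(Q);print(rc,cv2.boxPoints(rc))
im=cv2.resize(c["pixels"][215:300,120:220],None,fx=6,fy=6,interpolation=cv2.INTER_CUBIC); cv2.imwrite("pics/tray.png",im)
```

```text
[135 223  67  59 289]
[ 9.3000e-03  1.4575e+02  1.1740e-01  1.9470e-01 -5.3000e-02  7.0700e-02]
[ 9.300e-03  1.455e+02  1.171e-01  1.949e-01 -5.240e-02  7.150e-02]
[ 9.4000e-03  1.4525e+02  1.1680e-01  1.9500e-01 -5.1900e-02  7.2300e-02]
[ 9.500e-03  1.450e+02  1.165e-01  1.952e-01 -5.130e-02  7.310e-02]
((0.427987277507782, 0.23002482950687408), (0.12131358683109283, 0.07063855230808258), 59.280189514160156) [[0.36663824 0.19592217]
 [0.42736447 0.15983716]
 [0.4893363  0.2641275 ]
 [0.4286101  0.3002125 ]]
```

View pics/tray.png

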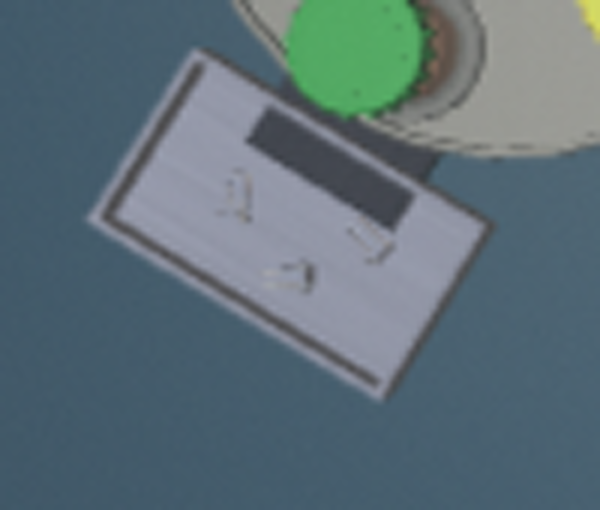

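Measurements agree with the given sizes:

| Item | Position | Check |
|---|---|---|
| Axis | (0.5624, 0.1499) | lids at radius 81.6 mm |
| Tray centre | (0.428, 0.230) | 156 mm from the axis, direction 149.25° |
| Yellow jar | -132.8° | needs a turn of about -78° |
| Free hole | (0.5262, -0.2462) | block yaw about 20.7° |

First I'll raise the arm and turn the jaws across the block row.

Call:
apply_moves --slide '[[0,0,-0.1],[0,0,-0.1],[0,0,-0.1],[0,0,-0.1],[0,0,-0.1],[0,0,-0.1],[0,0,0],[0,0,0]]' --turn '[[0,0,-0.1],[0,0,-0.1],[0,0,-0.1],[0,0,-0.1],[0,0,-0.1],[0,0,-0.1],[0,0,-0.1],[0,0,-0.1]]' --jaw '[0,0,0,0,0,0,0,0]'

```text
time_s: 1.1
tcp_pos: [0.2813, -0.6137, 0.301]
eef_rot: [-180.0, -0.0, -86.3]
contact_force: [-0.6, 1.1, -0.2]
gripper_width: 0.0876
```

Call:
apply_moves --slide '[[0,0,0],[0,0,0],[0,0,0],[0,0,0]]' --turn '[[0,0,-0.1],[0,0,-0.1],[0,0,0],[0,0,0]]' --jaw '[0,0,0,0]'

```text
time_s: 1.5
tcp_pos: [0.2812, -0.6135, 0.3005]
eef_rot: [180.0, 0.0, -69.7]
contact_force: [-0.2, 0.5, -0.3]
gripper_width: 0.0875
```

```bash
cat >> h.py <<'E'
from scipy.spatial.transform import Rotation as Ro
def delta(target, yaw=None):
    s=r.get_state(); R=Ro.from_euler('xyz',s["eef_rot"],degrees=True)
    p=np.array(s["tcp_pos"]); d=R.inv().apply(np.array(target)-p)/0.1
    print('t',round(s["time_s"],2),'pos',p.round(4),'rpy',np.round(s["eef_rot"],2),'F',np.round(s["contact_force"],1),'w',round(s["gripper_width"],4))
    if yaw is not None:
        rv=(R.inv()*Ro.from_euler('xyz',[180,0,yaw],degrees=True)).as_rotvec()/1.5; print('turn',rv.round(4))
    print('slide total',d.round(4))
E
python3 -c "
from h import *
delta([.5625,.1505,.3],-69.3)"
```

```text
t 1.5 pos [ 0.2812 -0.6135  0.3005] rpy [ 1.800e+02  1.000e-02 -6.969e+01] F [-0.2  0.5 -0.3] w 0.0875
turn [ 0.      0.0001 -0.0045]
slide total [-6.1889e+00 -5.2898e+00  5.9000e-03]
```

Call:
apply_moves --slide '[[-0.31,-0.265,0],[-0.31,-0.265,0],[-0.31,-0.265,0],[-0.31,-0.265,0],[-0.31,-0.265,0],[-0.31,-0.265,0],[-0.31,-0.265,0],[-0.31,-0.265,0]]' --turn '[[0,0,0],[0,0,0],[0,0,0],[0,0,0],[0,0,0],[0,0,0],[0,0,0],[0,0,0]]' --jaw '[0,0,0,0,0,0,0,0]'

```text
time_s: 2.3
tcp_pos: [0.3928, -0.3054, 0.3008]
eef_rot: [-180.0, -0.0, -69.7]
contact_force: [1.1, 1.2, 0.5]
gripper_width: 0.0879
```

Call:
apply_moves --slide '[[-0.31,-0.265,0],[-0.31,-0.265,0],[-0.31,-0.265,0],[-0.31,-0.265,0],[-0.31,-0.265,0],[-0.31,-0.265,0],[-0.31,-0.265,0],[-0.31,-0.265,0]]' --turn '[[0,0,0],[0,0,0],[0,0,0],[0,0,0],[0,0,0],[0,0,0],[0,0,0],[0,0,0]]' --jaw '[0,0,0,0,0,0,0,0]'

```text
time_s: 3.1
tcp_pos: [0.5042, 0.0015, 0.301]
eef_rot: [-179.9, -0.0, -69.7]
contact_force: [1.2, 0.1, 1.0]
gripper_width: 0.0876
```

Call:
apply_moves --slide '[[-0.31,-0.265,0],[-0.31,-0.265,0],[-0.31,-0.265,0],[-0.2,-0.2,0],[0,0,0],[0,0,0]]' --turn '[[0,0,0],[0,0,0],[0,0,0],[0,0,0],[0,0,0],[0,0,0]]' --jaw '[0,0,0,0,0,0]'

```text
time_s: 3.7
tcp_pos: [0.5573, 0.141, 0.3001]
eef_rot: [179.9, -0.0, -69.5]
contact_force: [-0.4, -0.5, 0.2]
gripper_width: 0.0876
```

```bash
python3 -c "
from h import *
delta([.5625,.1505,.18],-69.3)
c=r.capture('wrist'); cv2.imwrite('pics/w1.png',c['pixels']); print(proj(c,[.5625,.1505,.213]))"
```

```text
t 3.7 pos [0.5573 0.141  0.3001] rpy [ 1.7995e+02 -1.0000e-02 -6.9530e+01] F [-0.4 -0.5  0.2] w 0.0876
turn [ 0.0006 -0.0001 -0.0027]
slide total [-0.0711 -0.0832  1.2008]
[310.93570313 216.90602873]
```

View pics/w1.png

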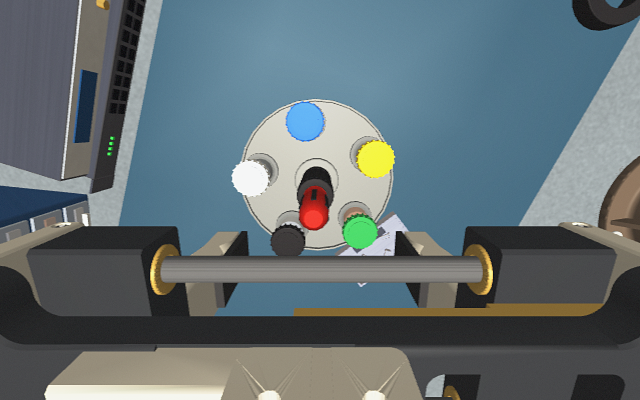

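The wrist view shows the red cap at about (314,217), close to the predicted (311,217). I'll measure it exactly.

Run:
```python
from h import *
c=r.capture("wrist");H=hsv(c)
m=cv2.inRange(H,(0,120,60),(8,255,255))|cv2.inRange(H,(174,120,60),(180,255,255)); m[:170]=0;m[235:]=0
nn,l,st,ce=cv2.connectedComponentsWithStats(m);i=1+st[1:,4].argmax();print(st[i],ce[i])
v,u=np.where(l==i)
for y in range(st[i,1],st[i,1]+st[i,3],4): 
    k=u[v==y]; print(y,k.min(),k.max(),H[y,int(k.mean()),2])
for uv in [(314,217),(314.5,216)]: print(ray(c,*uv,.213))
for k,a,b in [('y',(22,120,80),(34,255,255)),('g',(50,100,60),(75,255,255)),('b',(98,130,150),(115,255,255))]:
    m=cv2.inRange(H,a,b);m[250:]=0;nn,l,st,ce=cv2.connectedComponentsWithStats(m[:,200:420]);i=1+st[1:,4].argmax();print(k,st[i],ray(c,ce[i][0]+200,ce[i][1],.098))
```

```text
[299 186  29  45 988] [313.11032389 209.49190283]
186 311 317 145
190 305 323 30
194 303 326 32
198 303 324 35
202 301 324 164
206 301 324 194
210 299 327 233
214 299 327 245
218 299 327 245
222 300 326 245
226 302 322 246
230 310 316 118
[0.55986404 0.14911263 0.213     ]
[0.55977271 0.14811509 0.213     ]
y [ 156  140   39   39 1123] [0.5057127  0.09019071 0.098     ]
g [142 214  36  35 952] [0.48733788 0.18350832 0.098     ]
b [  86  102   38   40 1158] [0.60051377 0.07896986 0.098     ]
```

Call:
apply_moves --slide '[[-0.07,-0.07,0],[0,0,0.2],[0,0,0.2],[0,0,0.2],[0,0,0.2],[0,0,0.2],[0,0,0.2],[0,0,0]]' --turn '[[0,0,0],[0,0,0],[0,0,0],[0,0,0],[0,0,0],[0,0,0],[0,0,0],[0,0,0]]' --jaw '[0,0,0,0,0,0,0,0]'

```text
time_s: 4.6
tcp_pos: [0.5602, 0.1486, 0.1782]
eef_rot: [179.8, -0.0, -69.5]
contact_force: [-0.8, 0.2, -0.5]
gripper_width: 0.0877
```

Call:
apply_moves --slide '[[0,0,0],[0,0,0],[0,0,0],[0,0,0],[0,0,0],[0,0,0],[0,0,0],[0,0,0]]' --turn '[[0,0,0],[0,0,0],[0,0,0],[0,0,0],[0,0,0],[0,0,0],[0,0,0],[0,0,0]]' --jaw '[0.5,0.7,0.8,0.9,1,1,1,1]' --newtons 25

```text
time_s: 5.4
tcp_pos: [0.5615, 0.1495, 0.1805]
eef_rot: [180.0, -0.0, -69.4]
contact_force: [0.9, -0.2, -0.8]
gripper_width: 0.0292
```

Run:
```python
from h import *
delta([.5615,.15,.18],-69.3)
ims=[r.capture(n)["pixels"] for n in ("side","top")]
cv2.imwrite("pics/grip.png",np.hstack([cv2.resize(ims[0][120:380,150:400],(400,416)),cv2.resize(ims[1][80:290,110:310],(396,416))]))
```

```text
t 5.4 pos [0.5615 0.1495 0.1805] rpy [180.    -0.   -69.43] F [ 0.9 -0.2 -0.8] w 0.0292
turn [ 0.     -0.     -0.0015]
slide total [-0.0044 -0.0019  0.0055]
```

View pics/grip.png

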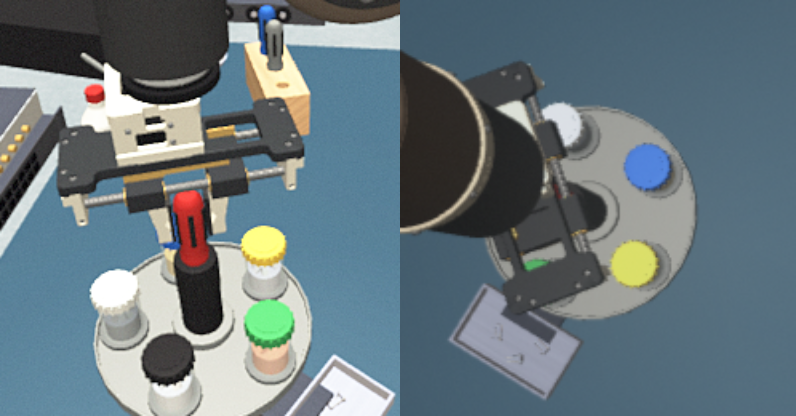

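The opening of 29 mm matches the 28 mm handle, and the side view shows the fingers on it. I'll lift straight up.

Call:
apply_moves --slide '[[0,0,0],[0,0,-0.1],[0,0,-0.2],[0,0,-0.2],[0,0,-0.2],[0,0,-0.2],[0,0,-0.2],[0,0,-0.1]]' --turn '[[0,0,0],[0,0,0],[0,0,0],[0,0,0],[0,0,0],[0,0,0],[0,0,0],[0,0,0]]' --jaw '[1,1,1,1,1,1,1,1]'

```text
time_s: 6.3
tcp_pos: [0.562, 0.1496, 0.3031]
eef_rot: [-179.8, 0.0, -69.4]
contact_force: [-0.0, 0.3, -1.4]
gripper_width: 0.0276
```

Run:
```python
from h import *
delta([.5262,-.2462,.30],-69.3)
c=r.capture("side");cv2.imwrite("pics/lift.png",c["pixels"])
c=r.capture("wrist");cv2.imwrite("pics/liftw.png",c["pixels"])
```

```text
t 6.3 pos [0.562  0.1496 0.3031] rpy [-1.7984e+02  1.0000e-02 -6.9420e+01] F [-0.   0.3 -1.4] w 0.0276
turn [-0.0019  0.0001 -0.0014]
slide total [3.5798 1.7268 0.0258]
```

View pics/lift.png

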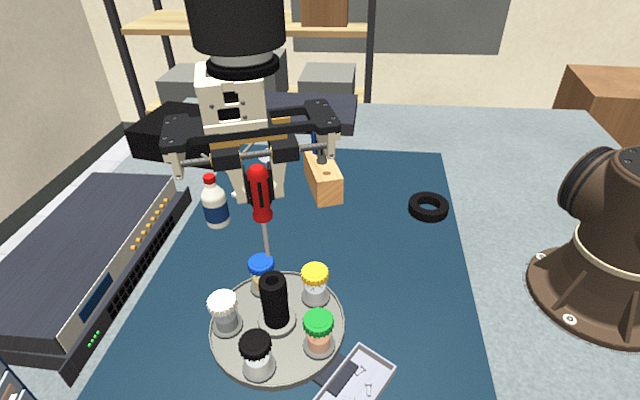

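The driver is out and hangs from the gripper, with its tip at about (267,262) in the side view. Carrying it to the block.

Call:
apply_moves --slide '[[0.1,0.05,0],[0.2,0.1,0],[0.25,0.12,0],[0.25,0.12,0],[0.25,0.12,0],[0.25,0.12,0],[0.25,0.12,0],[0.25,0.12,0]]' --turn '[[0,0,0],[0,0,0],[0,0,0],[0,0,0],[0,0,0],[0,0,0],[0,0,0],[0,0,0]]' --jaw '[1,1,1,1,1,1,1,1]'

```text
time_s: 7.2
tcp_pos: [0.5422, -0.0512, 0.2992]
eef_rot: [179.9, 0.0, -69.4]
contact_force: [0.5, -0.3, -0.5]
gripper_width: 0.0275
```

Call:
apply_moves --slide '[[0.25,0.12,0],[0.25,0.12,0],[0.25,0.12,0],[0.25,0.12,0],[0.25,0.12,0],[0.25,0.12,0],[0.2,0.09,0],[0.1,0.05,0]]' --turn '[[0,0,0],[0,0,0],[0,0,0],[0,0,0],[0,0,0],[0,0,0],[0,0,0],[0,0,0]]' --jaw '[1,1,1,1,1,1,1,1]'

```text
time_s: 8.0
tcp_pos: [0.5248, -0.2501, 0.299]
eef_rot: [179.9, 0.1, -69.5]
contact_force: [0.3, -0.3, -2.2]
gripper_width: 0.0277
```

Call:
apply_moves --slide '[[0,0,0],[0,0,0]]' --turn '[[0,0,0],[0,0,0]]' --jaw '[1,1]'

```text
time_s: 8.2
tcp_pos: [0.5256, -0.2482, 0.2998]
eef_rot: [179.9, 0.0, -69.5]
contact_force: [0.6, 0.5, -0.3]
gripper_width: 0.0279
```

Run:
```python
from h import *
delta([.5262,-.2462,.20],-69.3)
for n in ("side","top","wrist"):
    c=r.capture(n);cv2.imwrite(f"pics/b_{n}.png",c["pixels"]); np.savez(f"/tmp/b_{n}.npz",**c)
    print(n,proj(c,[.5262,-.2462,.075]))
```

```text
t 8.2 pos [ 0.5256 -0.2482  0.2998] rpy [ 1.7995e+02  5.0000e-02 -6.9470e+01] F [ 0.6  0.5 -0.3] w 0.0279
turn [ 0.0006  0.0006 -0.002 ]
slide total [-0.0154 -0.0139  0.9982]
side [325.72565972 172.42180003]
top [401.06561032 203.97516095]
wrist [320.07741288 179.7457528 ]
```

View pics/b_side.png

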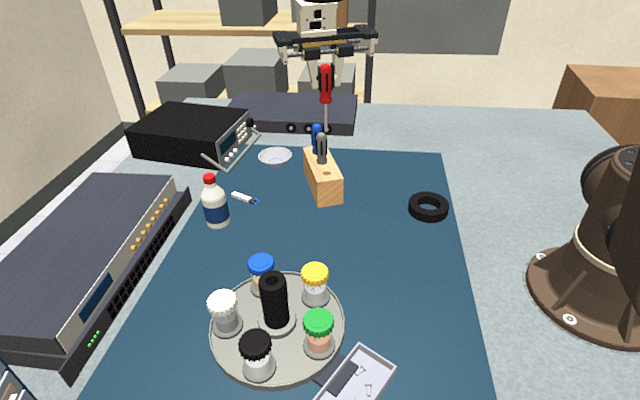

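View pics/b_wrist.png

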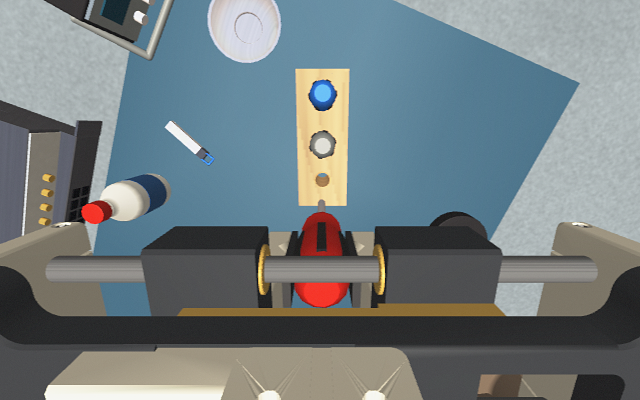

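View pics/b_top.png

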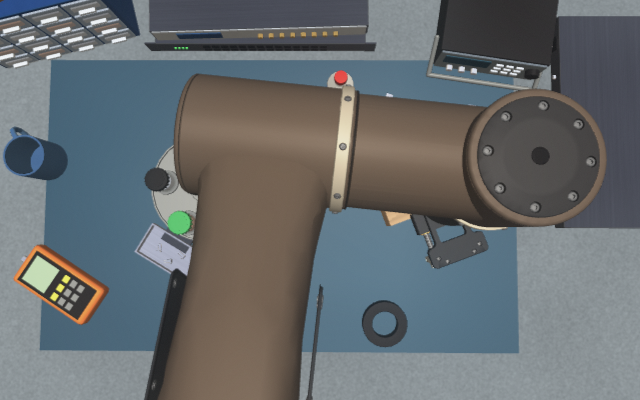

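The wrist view shows the hole at about (322,180), against a prediction of (320,180), and the steel tip near (321,201). I'll measure tip and hole in the same camera.

Run:
```python
from h import *
c=dict(np.load("/tmp/b_wrist.npz")); s=dict(np.load("/tmp/b_side.npz"))
im=c["pixels"][165:225,285:360]; cv2.imwrite("pics/bw.png",cv2.resize(im,None,fx=8,fy=8,interpolation=cv2.INTER_NEAREST))
im=s["pixels"][50:210,270:380]; cv2.imwrite("pics/bs.png",cv2.resize(im,None,fx=3.7,fy=3.7,interpolation=cv2.INTER_NEAREST))
st=[.5256,-.2482]
for z in (.18,.185,.19): print(z,'wrist',proj(c,[*st,z]),'side',proj(s,[*st,z]))
print('shoulder',proj(c,[*st,.255]),proj(s,[*st,.255]))
```

```text
0.18 wrist [321.12942945 198.61737053] side [325.54807725 132.42186262]
0.185 wrist [321.13561741 199.95236208] side [325.52128093 130.40066143]
0.19 wrist [321.14203105 201.336044  ] side [325.49430645 128.36602094]
shoulder [321.25330986 225.34337449] [325.12657926 100.62897498]
```

View pics/bw.png

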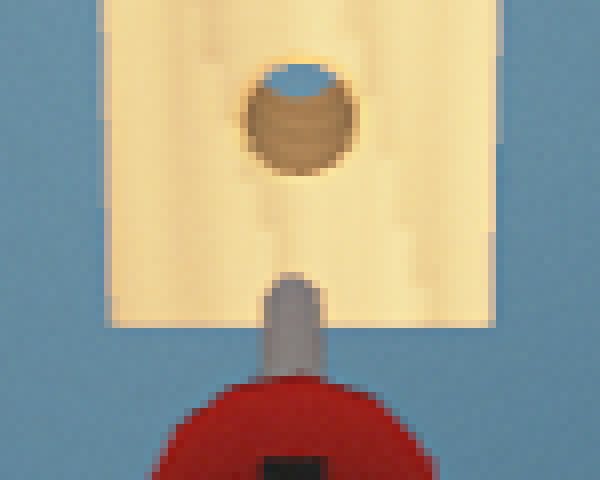

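View pics/bs.png

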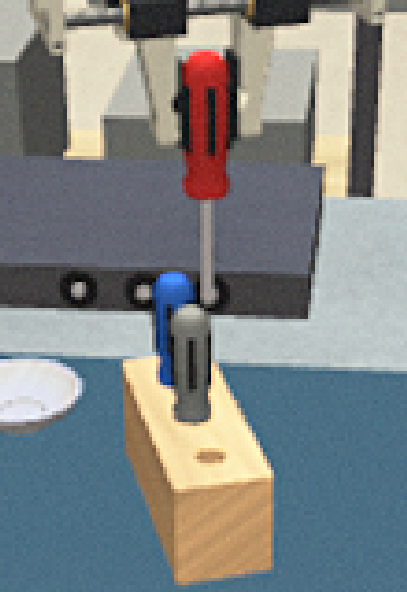

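Run:
```python
from h import *
c=dict(np.load("/tmp/b_wrist.npz")); s=dict(np.load("/tmp/b_side.npz"))
h=ray(c,322,179.5,.075); t=ray(c,321.2,202.3,.184); hs=ray(s,270+209.5/3.7-.5,50+456/3.7-.5,.075)
ts=ray(s,270+208/3.7-.5,50+302/3.7-.5,.184)
print('hole w',h,'hole s',hs,'tip w',t,'tip s',ts,'h-t',h-t,'side',hs-ts)
R=Ro.from_euler('xyz',[180,0,-69.45],degrees=True); print((R.inv().apply(h-t)/.1).round(3),(R.inv().apply(hs-ts)/.1).round(3))
```

```text
hole w [ 0.52393956 -0.24740345  0.075     ] hole s [ 0.52509539 -0.24488808  0.075     ] tip w [ 0.52463166 -0.24580796  0.184     ] tip s [ 0.52499952 -0.24671212  0.184     ] h-t [-0.00069211 -0.00159549 -0.109     ] side [ 9.58672703e-05  1.82403997e-03 -1.09000000e-01]
[0.013 0.012 1.09 ] [-0.017 -0.007  1.09 ]
```

All estimates agree within 2 mm, and the clearance is 6 mm, so I'll lower the driver.

Call:
apply_moves --slide '[[-0.01,0,0.1],[0,0,0.2],[0,0,0.2],[0,0,0.2],[0,0,0.2],[0,0,0.1],[0,0,0.05],[0,0,0]]' --turn '[[0,0,0],[0,0,0],[0,0,0],[0,0,0],[0,0,0],[0,0,0],[0,0,0],[0,0,0]]' --jaw '[1,1,1,1,1,1,1,1]'

```text
time_s: 9.15
tcp_pos: [0.5256, -0.2472, 0.1952]
eef_rot: [180.0, 0.0, -69.4]
contact_force: [-0.1, 0.6, -0.7]
gripper_width: 0.0278
```

Run:
```python
from h import *
delta([.5262,-.2462,.1205],-69.3)
s=r.capture("side"); c=r.capture("wrist")
a=cv2.resize(s["pixels"][90:215,270:380],None,fx=3.6,fy=3.6); b=cv2.resize(c["pixels"][140:265,270:380],None,fx=3.6,fy=3.6)
cv2.imwrite("pics/d1.png",np.hstack([a,b]))
```

```text
t 9.15 pos [ 0.5256 -0.2472  0.1952] rpy [ 1.7996e+02  1.0000e-02 -6.9410e+01] F [-0.1  0.6 -0.7] w 0.0278
turn [ 0.0004  0.0002 -0.0013]
slide total [-0.007  -0.0097  0.7471]
```

View pics/d1.png

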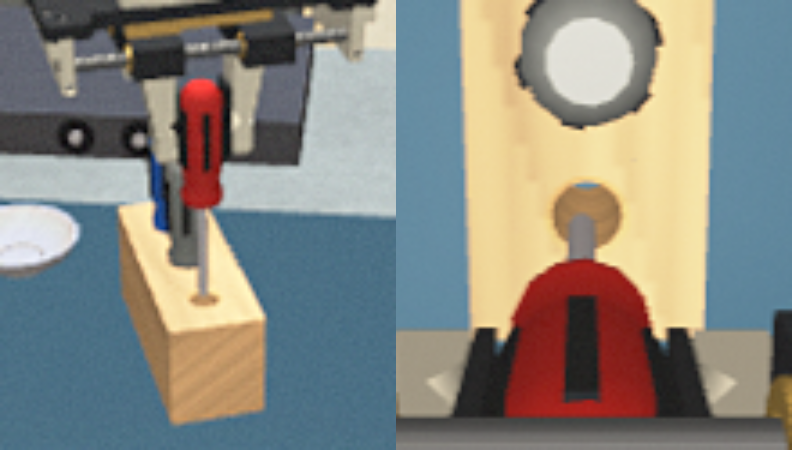

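The tip is at the mouth and inside the hole outline, about 1 to 2 mm off centre. I'll correct that and continue down.

Call:
apply_moves --slide '[[0.015,0.01,0],[0,0,0.05],[0,0,0.1],[0,0,0.1],[0,0,0.1],[0,0,0.1],[0,0,0.1],[0,0,0.05]]' --turn '[[0,0,0],[0,0,0],[0,0,0],[0,0,0],[0,0,0],[0,0,0],[0,0,0],[0,0,0]]' --jaw '[1,1,1,1,1,1,1,1]'

```text
time_s: 10.05
tcp_pos: [0.5247, -0.249, 0.134]
eef_rot: [179.9, 0.1, -69.4]
contact_force: [-0.4, -0.7, -1.8]
gripper_width: 0.0275
```

Call:
apply_moves --slide '[[0,0,0.05],[0,0,0.04],[0,0,0]]' --turn '[[0,0,0],[0,0,0],[0,0,0]]' --jaw '[1,1,1]'

```text
time_s: 10.35
tcp_pos: [0.5251, -0.2491, 0.1261]
eef_rot: [180.0, 0.0, -69.4]
contact_force: [0.1, 0.0, -0.7]
gripper_width: 0.0275
```

Call:
apply_moves --slide '[[0,0,0.02],[0,0,0.02],[0,0,0]]' --turn '[[0,0,0],[0,0,0],[0,0,0]]' --jaw '[1,1,1]'

```text
time_s: 10.65
tcp_pos: [0.5252, -0.2491, 0.1225]
eef_rot: [180.0, 0.0, -69.4]
contact_force: [-0.9, 0.4, -0.9]
gripper_width: 0.0271
```

Call:
apply_moves --slide '[[0,0,0.01],[0,0,0],[0,0,0]]' --turn '[[0,0,0],[0,0,0],[0,0,0]]' --jaw '[1,1,1]'

```text
time_s: 10.95
tcp_pos: [0.5253, -0.2491, 0.1216]
eef_rot: [-180.0, -0.0, -69.4]
contact_force: [-0.7, 0.3, -0.4]
gripper_width: 0.0273
```

Run:
```python
from h import *
delta([.5262,-.2462,.1205],-69.3)
s=r.capture("side"); c=r.capture("wrist")
a=cv2.resize(s["pixels"][90:215,270:380],None,fx=3.6,fy=3.6); b=cv2.resize(c["pixels"][140:265,270:380],None,fx=3.6,fy=3.6)
cv2.imwrite("pics/d2.png",np.hstack([a,b]))
```

```text
t 10.95 pos [ 0.5253 -0.2491  0.1216] rpy [-179.99   -0.    -69.43] F [-0.7  0.3 -0.4] w 0.0273
turn [-0.0001 -0.     -0.0015]
slide total [-0.0242 -0.0189  0.0114]
```

View pics/d2.png

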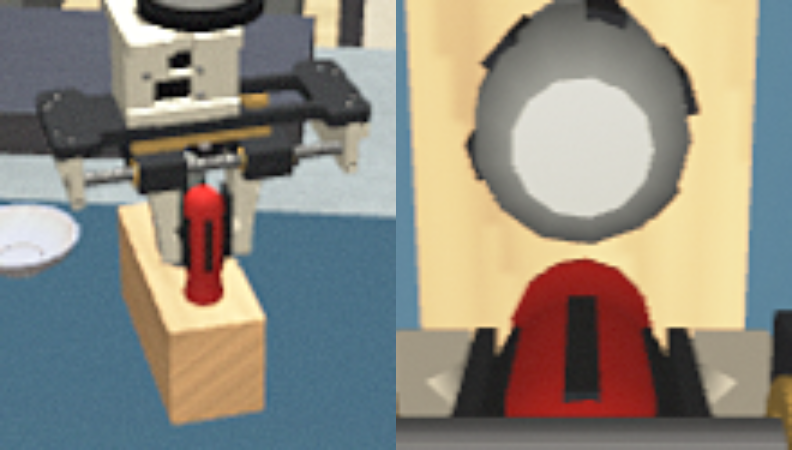

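The handle is almost on the block. I'll continue in 1 mm steps until there is contact.

Call:
apply_moves --slide '[[0,0,0.01],[0,0,0],[0,0,0]]' --turn '[[0,0,0],[0,0,0],[0,0,0]]' --jaw '[1,1,1]'

```text
time_s: 11.35
tcp_pos: [0.5253, -0.2491, 0.1206]
eef_rot: [-180.0, -0.0, -69.4]
contact_force: [0.1, -0.1, -1.2]
gripper_width: 0.0273
```

Call:
apply_moves --slide '[[0,0,0.01],[0,0,0],[0,0,0]]' --turn '[[0,0,0],[0,0,0],[0,0,0]]' --jaw '[1,1,1]'

```text
time_s: 11.65
tcp_pos: [0.5253, -0.2492, 0.1205]
eef_rot: [-180.0, -0.0, -69.4]
contact_force: [-2.1, 0.4, 6.6]
gripper_width: 0.0273
```

Contact shows +6.6 N at exactly the expected height. I'll release and rise.

Call:
apply_moves --slide '[[0,0,0],[0,0,0],[0,0,0],[0,0,0],[0,0,0],[0,0,0]]' --turn '[[0,0,0],[0,0,0],[0,0,0],[0,0,0],[0,0,0],[0,0,0]]' --jaw '[0.65,0.6,0.4,0.2,0,0]'

```text
time_s: 12.25
tcp_pos: [0.5252, -0.2492, 0.1195]
eef_rot: [180.0, 0.0, -69.4]
contact_force: [0.1, -0.6, -0.2]
gripper_width: 0.0614
```

Call:
apply_moves --slide '[[0,0,-0.1],[0,0,-0.2],[0,0,-0.3],[0,0,-0.3],[0,0,-0.3],[0,0,-0.3],[0,0,-0.2],[0,0,0]]' --turn '[[0,0,0],[0,0,0],[0,0,0],[0,0,0],[0,0,0],[0,0,0],[0,0,0],[0,0,0]]' --jaw '[0,0,0,0,0,0,0,0]'

```text
time_s: 13.05
tcp_pos: [0.5266, -0.2497, 0.294]
eef_rot: [-179.7, -0.2, -69.4]
contact_force: [-0.7, 0.5, 0.1]
gripper_width: 0.0875
```

Run:
```python
from h import *
delta([.562,.1499,.30],47.25)
s=r.capture("side"); c=r.capture("wrist")
P=cloud(s);H=hsv(s)
m=cv2.inRange(H,(0,150,60),(6,255,255)); m[:, :290]=0
q=P[m>0]; q=q[q[:,2]>0]; print('red z',np.percentile(q[:,2],[2,50,99]),np.median(q,0))
a=cv2.resize(s["pixels"][90:215,270:380],None,fx=3.6,fy=3.6); b=cv2.resize(c["pixels"][100:265,250:395],None,fx=2.73,fy=2.73)[:450]
cv2.imwrite("pics/d3.png",np.hstack([a,b]))
```

```text
t 13.05 pos [ 0.5266 -0.2497  0.294 ] rpy [-179.7    -0.22  -69.41] F [-0.7  0.5  0.1] w 0.0875
turn [ 5.0000e-04 -5.2000e-03 -1.3574e+00]
slide total [-3.6157 -1.7373 -0.0647]
red z [0.0790087  0.12391013 0.15436313] [ 0.52394555 -0.23791067  0.12391013]
```

View pics/d3.png

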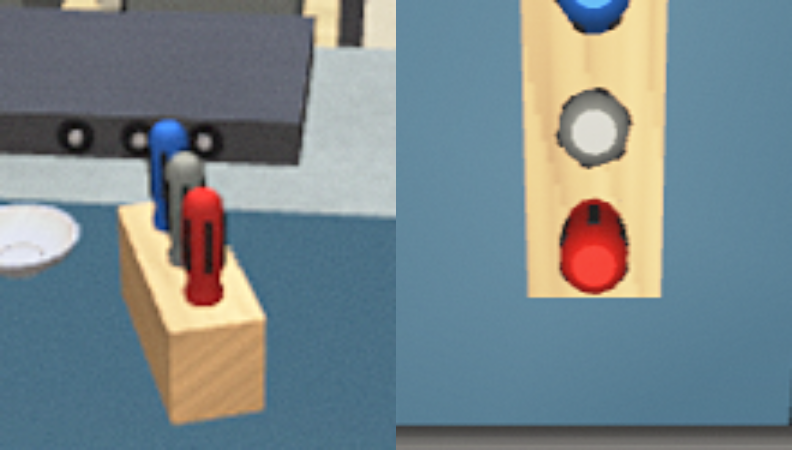

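The driver stands upright and fully down: its top is at 0.154 m, against 0.153 expected. Moving to the carousel.

Call:
apply_moves --slide '[[-0.1,-0.05,0],[-0.3,-0.15,0],[-0.3,-0.15,0],[-0.3,-0.15,0],[-0.3,-0.15,0],[-0.3,-0.15,0],[-0.3,-0.15,0],[-0.3,-0.15,0]]' --turn '[[0,0,0],[0,0,0],[0,0,0],[0,0,0],[0,0,0],[0,0,0],[0,0,0],[0,0,0]]' --jaw '[0,0,0,0,0,0,0,0]'

```text
time_s: 13.95
tcp_pos: [0.5502, -0.0027, 0.2886]
eef_rot: [179.9, 0.0, -69.4]
contact_force: [1.4, -0.0, 0.5]
gripper_width: 0.0879
```

Call:
apply_moves --slide '[[-0.3,-0.15,0],[-0.3,-0.15,0],[-0.3,-0.14,0],[-0.3,-0.14,0],[-0.22,-0.05,0],[0,0,0],[0,0,0]]' --turn '[[0,0,0],[0,0,0],[0,0,0],[0,0,0],[0,0,0],[0,0,-0.1],[0,0,-0.1]]' --jaw '[0,0,0,0,0,0,0]'

```text
time_s: 14.65
tcp_pos: [0.5591, 0.1519, 0.2883]
eef_rot: [179.9, 0.0, -51.8]
contact_force: [0.4, -1.4, -0.4]
gripper_width: 0.0879
```

Call:
apply_moves --slide '[[0,0,0],[0,0,0],[0,0,0],[0,0,0],[0,0,0],[0,0,0],[0,0,0],[0,0,0]]' --turn '[[0,0,-0.1],[0,0,-0.1],[0,0,-0.1],[0,0,-0.1],[0,0,-0.1],[0,0,-0.1],[0,0,-0.1],[0,0,-0.1]]' --jaw '[0,0,0,0,0,0,0,0]'

```text
time_s: 15.45
tcp_pos: [0.5593, 0.1509, 0.2885]
eef_rot: [180.0, 0.1, 16.9]
contact_force: [0.5, 0.7, -0.7]
gripper_width: 0.0876
```

Call:
apply_moves --slide '[[0,0,0],[0,0,0],[0,0,0],[0,0,0],[0,0,0],[0,0,0]]' --turn '[[0,0,-0.1],[0,0,-0.1],[0,0,-0.1],[0,0,-0.05],[0,0,0],[0,0,0]]' --jaw '[0,0,0,0,0,0]'

```text
time_s: 16.05
tcp_pos: [0.5596, 0.1508, 0.2889]
eef_rot: [-180.0, 0.1, 46.5]
contact_force: [0.0, -0.2, 0.1]
gripper_width: 0.0876
```

Run:
```python
from h import *
delta([.562,.15,.122],47.25)
print(r.get_state()["joints"].round(1))
c=r.capture("wrist");cv2.imwrite("pics/c_w.png",c["pixels"]);np.savez("/tmp/c_w.npz",**c)
print(proj(c,[.562,.15,.135]))
t=r.capture("top");cv2.imwrite("pics/c_t.png",t["pixels"]);np.savez("/tmp/c_t.npz",**t)
```

```text
t 16.05 pos [0.5596 0.1508 0.2889] rpy [-1.7998e+02  7.0000e-02  4.6460e+01] F [ 0.  -0.2  0.1] w 0.0876
turn [-0.0003  0.0008 -0.0091]
slide total [0.0131 0.0233 1.669 ]
[ 34.4  10.   -7.3  -0.  -72.7 102.1]
[324.06669289 190.6936645 ]
```

View pics/c_w.png

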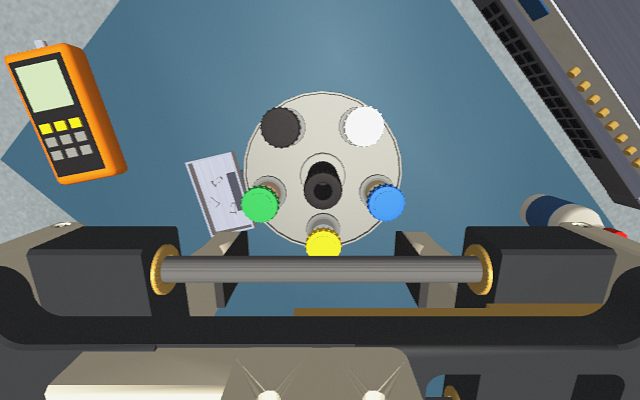

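View pics/c_t.png

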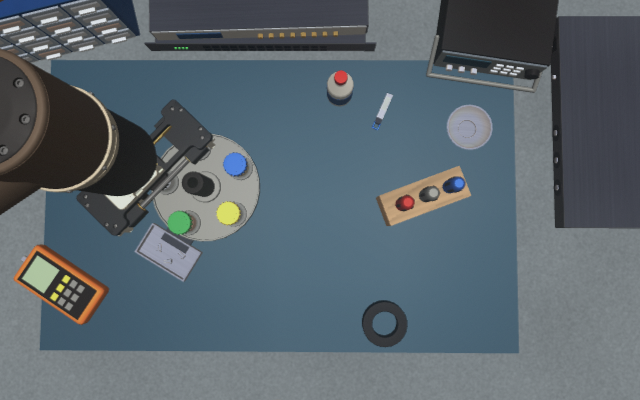

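The column top is at about (323,190) in the wrist view, within 1 px of the prediction. The yellow jar lies on the tool's -x side, clear of the jaws. Lowering with tips staying above the lids.

Call:
apply_moves --slide '[[0.01,0.02,0],[0,0,0.2],[0,0,0.3],[0,0,0.3],[0,0,0.3],[0,0,0.3],[0,0,0.2],[0,0,0.05]]' --turn '[[0,0,0],[0,0,0],[0,0,0],[0,0,0],[0,0,0],[0,0,0],[0,0,0],[0,0,0]]' --jaw '[0,0,0,0,0,0,0,0]'

```text
time_s: 16.95
tcp_pos: [0.5609, 0.1491, 0.122]
eef_rot: [-179.9, 0.2, 46.5]
contact_force: [-0.0, 0.9, -0.4]
gripper_width: 0.0874
```

Call:
apply_moves --slide '[[0,0,0.02],[0,0,0],[0,0,0],[0,0,0],[0,0,0],[0,0,0]]' --turn '[[0,0,0],[0,0,0],[0,0,0],[0,0,0],[0,0,0],[0,0,0]]' --jaw '[0,0,0.3,0.5,0.5,0.5]'

```text
time_s: 17.55
tcp_pos: [0.5623, 0.15, 0.123]
eef_rot: [180.0, -0.0, 46.6]
contact_force: [0.2, -0.1, 0.2]
gripper_width: 0.0612
```

Run:
```python
from h import *
delta([.562,.15,.122],47.25)
c=r.capture("wrist");cv2.imwrite("pics/c_w2.png",c["pixels"])
c=r.capture("side");cv2.imwrite("pics/c_s2.png",cv2.resize(c["pixels"][180:390,180:420],None,fx=2.5,fy=2.5))
```

```text
t 17.55 pos [0.5623 0.15   0.123 ] rpy [ 1.7999e+02 -4.0000e-02  4.6590e+01] F [ 0.2 -0.1  0.2] w 0.0612
turn [ 0.0001 -0.0005 -0.0076]
slide total [-0.0024 -0.0021  0.0101]
```

View pics/c_s2.png

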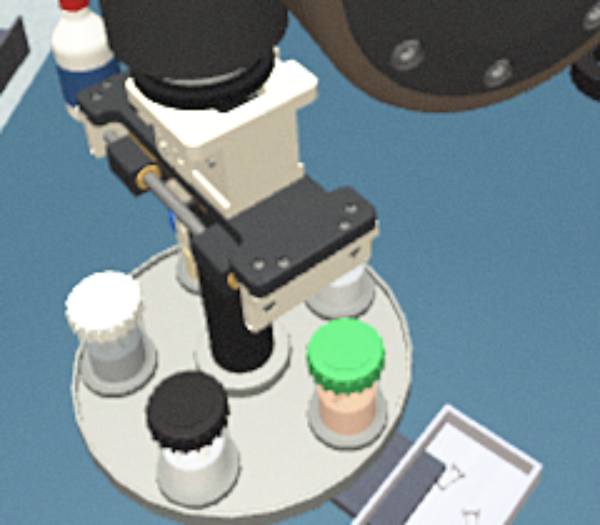

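The fingers stand on either side of the column, above the lids. I'll close.

Call:
apply_moves --slide '[[0,0,0],[0,0,0],[0,0,0],[0,0,0],[0,0,0],[0,0,0]]' --turn '[[0,0,0],[0,0,0],[0,0,0],[0,0,0],[0,0,0],[0,0,0]]' --jaw '[0.7,0.8,0.9,1,1,1]' --newtons 50

```text
time_s: 18.25
tcp_pos: [0.5615, 0.1505, 0.1225]
eef_rot: [-179.9, 0.0, 46.6]
contact_force: [-3.3, 3.4, 3.7]
gripper_width: 0.0412
```

```bash
cat >> h.py <<'E'
def lids(n):
    A=np.array([.5622,.1499]); c=r.capture(n);P=cloud(c);H=hsv(c);out={}
    for k,a,b in [('y',(20,100,80),(36,255,255)),('g',(48,90,60),(80,255,255)),('b',(98,130,110),(120,255,255))]:
        m=cv2.inRange(H,a,b)
        m[(abs(P[...,2]-.098)>.006)|(np.hypot(P[...,0]-A[0],P[...,1]-A[1])>.12)]=0
        nn,l,st,ce=cv2.connectedComponentsWithStats(m)
        if nn<2: continue
        i=1+st[1:,4].argmax(); bb=st[i]; p=ray(c,*ce[i],.098)[:2]-A
        print(n,k,bb,(p+A).round(4),'r',np.hypot(*p).round(4),'ang',np.degrees(np.arctan2(p[1],p[0])).round(2))
    return c
E
python3 - <<'E'
from h import *
delta([.562,.15,.122],47.25)
for n in ("side","top","wrist"): lids(n)
E
```

```text
t 18.25 pos [0.5615 0.1505 0.1225] rpy [-179.93    0.     46.58] F [-3.3  3.4  3.7] w 0.0412
turn [-0.0008  0.     -0.0077]
slide total [-0.0004  0.0073  0.0053]
side g [303 307  31  29 662] [0.4867 0.1886] r 0.0849 ang 152.87
side b [247 264   6   8  22] [0.6157 0.0971] r 0.0751 ang -44.62
top y [217 202  24  23 418] [0.5068 0.0901] r 0.0815 ang -132.85
top g [168 212  24  23 359] [0.4854 0.1828] r 0.0835 ang 156.83
top b [224 153  23  23 315] [0.5986 0.0762] r 0.0822 ang -63.69
```

The column is gripped, with a 41 mm opening, and yellow is still at -132.85°. Turning -78°, which is about +0.907 about tool z.

Call:
apply_moves --slide '[[0,0,0],[0,0,0],[0,0,0],[0,0,0],[0,0,0],[0,0,0],[0,0,0],[0,0,0]]' --turn '[[0,0,0.02],[0,0,0.04],[0,0,0.04],[0,0,0.04],[0,0,0.04],[0,0,0.04],[0,0,0.04],[0,0,0.04]]' --jaw '[1,1,1,1,1,1,1,1]'

```text
time_s: 19.2
tcp_pos: [0.5616, 0.1504, 0.1225]
eef_rot: [-179.9, 0.0, 20.7]
contact_force: [-3.5, 3.2, 2.8]
gripper_width: 0.0415
```

Run:
```python
from h import *
delta([.562,.15,.122],-31.3)
print(r.get_state()["moment"])
lids("top")
```

```text
t 19.2 pos [0.5616 0.1504 0.1225] rpy [-1.7995e+02  3.0000e-02  2.0670e+01] F [-3.5  3.2  2.8] w 0.0415
turn [-4.000e-04  6.000e-04  6.047e-01]
slide total [0.0026 0.0057 0.0052]
[1.19546693 1.57722594 0.0168661 ]
top y [201 212  24  24 424] [0.4863 0.1205] r 0.0814 ang -158.83
top g [153 207  24  16 253] [0.503  0.2124] r 0.0861 ang 133.45
top b [229 171  23  23 281] [0.5639 0.0644] r 0.0855 ang -88.84
```

The carousel follows the gripper one to one: 26.0° of carousel for 25.9° of tool. 51.9° (0.604) remains.

Call:
apply_moves --slide '[[0,0,0],[0,0,0],[0,0,0],[0,0,0],[0,0,0],[0,0,0],[0,0,0],[0,0,0]]' --turn '[[0,0,0.04],[0,0,0.04],[0,0,0.04],[0,0,0.04],[0,0,0.04],[0,0,0.04],[0,0,0.04],[0,0,0.04]]' --jaw '[1,1,1,1,1,1,1,1]'

```text
time_s: 20.05
tcp_pos: [0.5616, 0.1503, 0.1225]
eef_rot: [-180.0, 0.0, -6.8]
contact_force: [-4.4, 2.9, 2.4]
gripper_width: 0.0412
```

Call:
apply_moves --slide '[[0,0,0],[0,0,0],[0,0,0],[0,0,0],[0,0,0],[0,0,0],[0,0,0],[0,0,0]]' --turn '[[0,0,0.04],[0,0,0.04],[0,0,0.04],[0,0,0.04],[0,0,0.04],[0,0,0.04],[0,0,0.03],[0,0,0.014]]' --jaw '[1,1,1,1,1,1,1,1]'

```text
time_s: 20.85
tcp_pos: [0.5615, 0.1502, 0.1225]
eef_rot: [180.0, 0.1, -31.1]
contact_force: [-4.7, 2.5, 3.3]
gripper_width: 0.0413
```

Call:
apply_moves --slide '[[0,0,0],[0,0,0],[0,0,0]]' --turn '[[0,0,0],[0,0,0],[0,0,0]]' --jaw '[1,1,1]'

```text
time_s: 21.15
tcp_pos: [0.5615, 0.1502, 0.1225]
eef_rot: [180.0, 0.1, -31.0]
contact_force: [-4.7, 1.7, 3.2]
gripper_width: 0.0415
```

Run:
```python
from h import *
delta([.562,.15,.122],-31.3)
print(r.get_state()["moment"])
c=lids("top"); s=lids("side"); lids("wrist")
cv2.imwrite("pics/f_t.png",cv2.resize(c["pixels"][110:310,110:310],(600,600)));cv2.imwrite("pics/f_s.png",s["pixels"])
# expected yellow px if at front 149.25
a=np.radians(149.25)
for k in (c,s): print(proj(k,[.5622+.082*np.cos(a),.1499+.082*np.sin(a),.098]))
```

```text
t 21.15 pos [0.5615 0.1502 0.1225] rpy [ 1.7999e+02  6.0000e-02 -3.1040e+01] F [-4.7  1.7  3.2] w 0.0415
turn [0.0001 0.0007 0.003 ]
slide total [ 0.0054 -0.0008  0.005 ]
[1.13963571 1.6549285  0.00357737]
top y [164 209  24  24 430] [0.492  0.1914] r 0.0815 ang 149.41
top b [218 206  19  22 246] [0.497  0.0894] r 0.0889 ang -137.11
side y [299 311  32  29 682] [0.4903 0.1956] r 0.0852 ang 147.56
side g [233 327  33  31 752] [0.5778 0.234 ] r 0.0855 ang 79.52
side b [304 264  27  23 491] [0.4998 0.0999] r 0.08 ang -141.29
[175.26028384 220.38092043]
[313.98985746 322.18941183]
```

View pics/f_t.png

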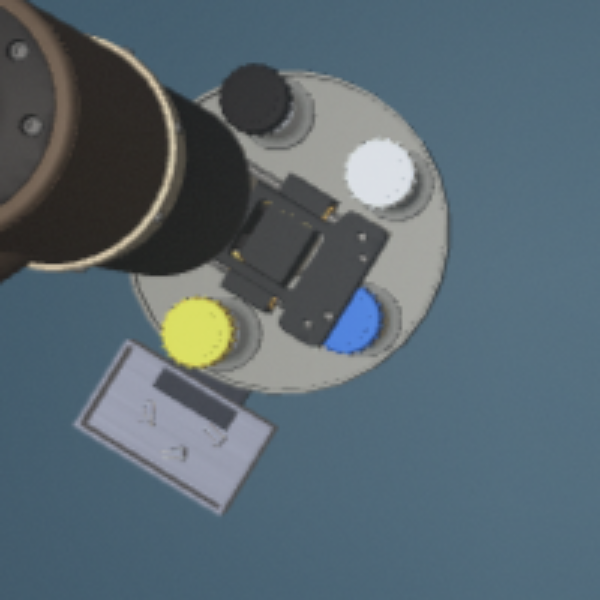

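View pics/f_s.png

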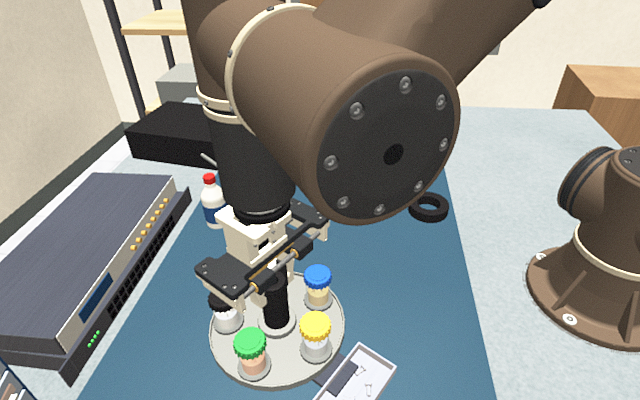

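In the top view the yellow lid is at 149.4°, against 149.25° for the tray line. Its centre is 0.2 mm from the wanted spot sideways, and the hand is clear of the jar with the grip holding. Handing in.

Run:
```python
from plant import r
print(r.close_job()); print(r.get_state()["time_s"])
```

```text
the job is handed in; nothing more can be done
None
the job is handed in; nothing more can be done
```

The job is handed in: the red screwdriver stands in the free hole, and the yellow jar is at the front with the arm still holding the carousel by its column.

- **Screwdriver:** I pulled it out of the column and lowered it into the hole until it touched down (6.6 N, at the expected height), then let go. Afterwards it stood upright with its top at 154 mm, where 153 mm means fully down.
- **Carousel:** I gripped the column at 50 N with the fingertips about 10 mm above the lids and turned it 78°. The yellow lid ended at 149.4° in the top view, and the line to the middle of the tray is at 149.25°.
- **State at hand-in:** The last readings were about 6 N of side load, a 41 mm opening on the 42 mm column, and about 21 s on the clock. The hand was clear of the yellow jar.

**Disagreements:**
- The side camera read 147.6° for the yellow lid. It also read the green lid about 2° low earlier, so I trusted the top view.
- The three position checks for the hole differed by up to about 3 mm, inside its 6 mm clearance.
- The wrist camera could not see the lids at the end, so it gave no final check.

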